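# Stack aluminium blanks in running bond on a shipping skid

### The arm

A 6-joint arm with a two-finger parallel gripper is mounted at the origin on the work surface. World frame = base frame: x ahead of the robot, y to its left, z up, the work surface at z = 0. Lengths are in m, angles in rad, forces in N, time in s.
With the tool pointing down it reaches from about 0.325 to 0.775 m from the base axis. Payload 5.5 kg.
Tool frame: the origin (TCP) lies midway between the tips of the shut fingers; the grasp point (between the pads) lies 19 mm behind it; z points along the fingers, y is the line along which they close (so a half turn about z gives the same grasp; the last joint's range is limited). The gripper opens to 88 mm and grips with 3 to 60 N. Pads are 20 mm wide; open, the fingers measure 115 mm over their backs; the gripper's body (75 mm by 178 mm) begins 61 mm behind the grasp point.
Start: joints at [1.103, 0.091, 1.231, -0, 1.82, -0.057], TCP at [0.24, 0.55, 0.223] pointing down, gripper open.
Joint ranges: [-2.87, 2.87], [-0.86, 2.18], [0.17, 2.46], [-1.51, 4.65], [0.06, 2.69], [-2.65, 2.65]. Speed limits (rad/s): [2.57, 2.57, 3.01, 3.14, 3.14, 3.14].

### API

Orientations are given as a rotation vector (axis times angle).
In Python, from bench import r, eyes gives the robot as it stands.
- The arm moves only by the tool apply_moves, never from a script. Its argument "targets" is a list that holds one entry, the list of rows, each a list of 7 numbers: the shift along the tool's x, y, z in m, then the turn, a rotation vector about the tool's x, y, z in degrees, then the finger opening in m, from 0 to 0.0878. In form: [[[x, y, z, rx, ry, rz, hand], ...]]. A call has 1 to 10 rows; each row is the pose to reach, as a shift and turn from the pose commanded when the call began, along the tool's axes at that moment; what a row does not reach only later rows make up. A row lasts 1/12 s, in which the tool goes at most 41.7 mm and 7.16 degrees, less where a joint would pass 70% of its speed; a pose out of reach is approached as far as the arm can. A call with a gripper value outside its range is refused whole. The fingers move at their own pace and stop on an object; "squeeze" is the grip in N (left out, the last holds). Time passes only in rows, so rows that repeat a pose let the fingers close. It gives the time, the measured TCP pose, the force, the opening and the grip force at its end, in the units of the state.
- r.observe(): the state, without advancing time (a new reading comes with each control period).
- eyes.capture(name): name is "scene" or "top" or "wrist"; returns a dict with "image" (480x640x3 uint8, red, green, blue), "depth" (480x640 float32, m along the optical axis (not along the pixel's ray), 0 where there is no reading), "K" (3x3 intrinsics, pixels), "D" ([k1, k2, p1, p2, k3] as OpenCV has them; the pictures are not rectified), "world_from_camera" (4x4, takes a point from camera to world coordinates); the wrist camera has in their place "T_tool_cam" (4x4, takes a point from camera to tool coordinates, whose origin is the TCP and whose axes are the flange's). Camera axes: x right, y up, looking along -z (the intrinsics and any distortion apply to the point x, -y, -z); pixel columns grow to the right and rows downward; lengths in m; the calibration is good to about 2 mm. A picture is of the moment at which its call begins: read the wrist's pose just before it.
- r.hand_in(): hands the job in; it is judged then, once.
The state is a dict: "t": time; "joints": joint angles; "joint_velocities": joint speeds; "effort": joint torques, N m; "position": TCP position; "ee_rot": TCP orientation; "force": force on the tool from outside, world axes, zero at the start; "wrist_torque": the same for the moment, N m; "grip_width": finger opening in m; "gripper_force": force on a finger pad.
Only numpy, scipy, OpenCV 4.12 (cv2) and the standard library are available. Lean on these libraries where they do the work, as an engineer would, in place of code of your own. Each camera call takes 0.05 s, during which the arm holds its last target. There are 200 camera calls.

### The job

Load the shipping skid: first lay the white liner board flat on the deck between the end stops and corner lips, and press down firmly on it so that it is fully home. Then lay all the aluminium blanks on it in running bond, lengthwise along the middle of the skid: a bottom course of three, evenly spaced end to end between the stops with narrow joints, then the remaining ones each bridging a joint of the course below, half a length offset (two in the second course, and a sixth, if there is one, on top of those two). Leave the bottle, the carton and the spanner where they are.

Things in the scene. Friction and masses are not known exactly. Their poses are not given: they have to be found in the camera images.
- skid: wooden skid, fixed: deck 345 long (x) by 110 wide (y), its top 32 above the bench; origin under its centre on the bench, x lengthwise. At each end an end stop 92 wide stands 30 above the deck, 320 clear between the stops. At each corner inside the stops a side lip 30 long, 9 high, 74 clear between the lips; the long sides between the lips are open
- liner: flat white plastic liner board, loose, 312 long (x) by 64 wide (y) by 12 thick, 0.23 kg; origin at the centre of its underside, z up. It starts flat on the bench and lies home on the skid's deck between the end stops and the corner lips with 4 mm of play on each side; its top is then 44 above the bench
- blank1: sawn aluminium blank, a bar 100 long (x) with a square section 48 by 48, about 0.62 kg; origin at its CENTRE, x along its length. All blanks are alike; 4 to 6 of the six are present, lying flat on the bench, the others are absent (no pose)
- blank2: sawn aluminium blank, a bar 100 long (x) with a square section 48 by 48, about 0.62 kg; origin at its CENTRE, x along its length. All blanks are alike; 4 to 6 of the six are present, lying flat on the bench, the others are absent (no pose)
- blank3: sawn aluminium blank, a bar 100 long (x) with a square section 48 by 48, about 0.62 kg; origin at its CENTRE, x along its length. All blanks are alike; 4 to 6 of the six are present, lying flat on the bench, the others are absent (no pose)
- blank4: sawn aluminium blank, a bar 100 long (x) with a square section 48 by 48, about 0.62 kg; origin at its CENTRE, x along its length. All blanks are alike; 4 to 6 of the six are present, lying flat on the bench, the others are absent (no pose)
- blank5: sawn aluminium blank, a bar 100 long (x) with a square section 48 by 48, about 0.62 kg; origin at its CENTRE, x along its length. All blanks are alike; 4 to 6 of the six are present, lying flat on the bench, the others are absent (no pose)
- blank6: sawn aluminium blank, a bar 100 long (x) with a square section 48 by 48, about 0.62 kg; origin at its CENTRE, x along its length. All blanks are alike; 4 to 6 of the six are present, lying flat on the bench, the others are absent (no pose)
- a1 (a point): marks a spot on the skid: the centre that a blank should have in the bottom course, end at the skid's -x stop; x along the skid. In the skid's frame at (-105, 0, 68) mm
- a2 (a point): marks a spot on the skid: the centre that a blank should have in the bottom course, middle; x along the skid. In the skid's frame at (0, 0, 68) mm
- a3 (a point): marks a spot on the skid: the centre that a blank should have in the bottom course, end at the skid's +x stop; x along the skid. In the skid's frame at (105, 0, 68) mm
- b1 (a point): marks a spot on the skid: the centre that a blank should have in the second course, over the joint of a1 and a2; x along the skid. In the skid's frame at (-52.5, 0, 116) mm
- b2 (a point): marks a spot on the skid: the centre that a blank should have in the second course, over the joint of a2 and a3; x along the skid. In the skid's frame at (52.5, 0, 116) mm
- c1 (a point): marks a spot on the skid: the centre that a blank should have in the third course, over the joint of b1 and b2; x along the skid. In the skid's frame at (0, 0, 164) mm
- coolant: bystander: closed bottle of coolant, 64 across and 150 tall, standing at the far side of the bench; origin under its centre
- carton: bystander: closed cardboard carton 90 by 130 by 60 high at the far side of the bench; origin under its centre
- spanner: bystander: steel spanner, 200 long, lying at the far side of the bench; origin under its middle
Things that resemble listed ones, but are neither listed nor needed, are in the scene too. What is shaped like the blank5 but red or yellow is not meant.

How it is judged:
On the way, in this order (a step that is already met when the one before it is completed fails the run):
1. the liner board lies home on the deck and is pressed down onto it by the fingers with at least 8 N, for 0.2 s (z of liner in the frame of skid below 0.035 m and horizontal distance between liner and skid below 0.008 m and angle between liner's own z axis and vertical below 0.03 rad and angle between the x axis of liner and the x axis of skid, either way round below 0.05 rad and contact force between liner and skid above 8 N and contact force between the fingers and liner above 5 N), for 0.2 s.
2. the bottom course of three blanks lies on the liner (distance between any of blank1, blank2, blank3, blank4, blank5, blank6 and a1 below 0.012 m and distance between any of blank1, blank2, blank3, blank4, blank5, blank6 and a2 below 0.012 m and distance between any of blank1, blank2, blank3, blank4, blank5, blank6 and a3 below 0.012 m), for 0.2 s.
At the end, for the whole second after the job is handed in: The liner board lies home on the skid; the three bottom spots are filled, and every blank present lies at rest with its centre within 12 mm of one of the six spots and lengthwise to the skid within 0.12 rad (all of step 2 and z of liner in the frame of skid below 0.035 m and horizontal distance between liner and skid below 0.008 m and angle between liner's own z axis and vertical below 0.03 rad and angle between the x axis of liner and the x axis of skid, either way round below 0.05 rad and (distance between blank1 and a1 below 0.012 m or distance between blank1 and a2 below 0.012 m or distance between blank1 and a3 below 0.012 m or distance between blank1 and b1 below 0.012 m or distance between blank1 and b2 below 0.012 m or distance between blank1 and c1 below 0.012 m) and (distance between blank2 and a1 below 0.012 m or distance between blank2 and a2 below 0.012 m or distance between blank2 and a3 below 0.012 m or distance between blank2 and b1 below 0.012 m or distance between blank2 and b2 below 0.012 m or distance between blank2 and c1 below 0.012 m) and (distance between blank3 and a1 below 0.012 m or distance between blank3 and a2 below 0.012 m or distance between blank3 and a3 below 0.012 m or distance between blank3 and b1 below 0.012 m or distance between blank3 and b2 below 0.012 m or distance between blank3 and c1 below 0.012 m) and (distance between blank4 and a1 below 0.012 m or distance between blank4 and a2 below 0.012 m or distance between blank4 and a3 below 0.012 m or distance between blank4 and b1 below 0.012 m or distance between blank4 and b2 below 0.012 m or distance between blank4 and c1 below 0.012 m) and (distance between blank5 and a1 below 0.012 m or distance between blank5 and a2 below 0.012 m or distance between blank5 and a3 below 0.012 m or distance between blank5 and b1 below 0.012 m or distance between blank5 and b2 below 0.012 m or distance between blank5 and c1 below 0.012 m) and (distance between blank6 and a1 below 0.012 m or distance between blank6 and a2 below 0.012 m or distance between blank6 and a3 below 0.012 m or distance between blank6 and b1 below 0.012 m or distance between blank6 and b2 below 0.012 m or distance between blank6 and c1 below 0.012 m) and angle between the x axis of each of blank1, blank2, blank3, blank4, blank5, blank6 and the x axis of skid, either way round below 0.12 rad and linear speed of each of blank1, blank2, blank3, blank4, blank5, blank6 below 0.02 m/s); the robot touches nothing.
It fails at once if the coolant is moved by more than 40 mm (distance of coolant from where it was at the start of the episode above 0.04 m).
It fails at once if the carton is moved by more than 40 mm (distance of carton from where it was at the start of the episode above 0.04 m).
It fails at once if the spanner is moved by more than 40 mm (distance of spanner from where it was at the start of the episode above 0.04 m).
Of blank1, blank2, blank3, blank4, blank5, blank6 only 4 to 6 are there at a start; the rules pass over those that are not, and their reading is None.
At some moment in a run one of blank3, blank6 may be knocked a few centimetres aside while the robot is not near it.
Once in a run the grip may slacken for a moment while it holds something.
It also fails if it takes over 210 s, if anything falls off the work surface, if the arm or the gripper's body presses on something with over 40 N, if the wrist force passes 120 N, or if a joint passes its speed limit or range.

## Working session

There is one attempt and no reset: what is moved stays moved. The work goes in short steps, Python scripts to look and compute and a tool call to move; the robot and the scene stay as the last step left them, time stands still between calls to the robot, and variables do not carry over. Pictures are saved under pics/ and viewed, at most 14 in all, crops included, and the job is handed in when it is done.

Besides the shell and the picture viewer there is one more tool, called in YAML: its name, and indented under it one key for each argument. apply_moves: Moves the arm, as the interface text tells. Its arguments: {"type":"object","properties":{"targets":{"type":"array","items":{"type":"array","items":{"type":"array","items":{"type":"number"}}}},"squeeze":{"type":"number"}},"required":["targets"]}

```bash
ls; mkdir -p pics; cat > h.py <<'E'
import numpy as np, cv2
from bench import r, eyes
from scipy.spatial.transform import Rotation as R
def cap(n):
    s=r.observe(); c=eyes.capture(n)
    if n=="wrist":
        T=np.eye(4); T[:3,:3]=R.from_rotvec(s["ee_rot"]).as_matrix(); T[:3,3]=s["position"]
        c["world_from_camera"]=T@c["T_tool_cam"]
    return c
def cloud(c):
    v,u=np.mgrid[0:480,0:640]
    p=cv2.undistortPoints(np.stack([u,v],-1).reshape(-1,1,2).astype(np.float32),c["K"],np.array(c["D"])).reshape(480,640,2)
    d=c["depth"]; P=np.stack([p[...,0]*d,-p[...,1]*d,-d,np.ones_like(d)],-1)
    W=(P@np.array(c["world_from_camera"]).T)[...,:3]; W[d==0]=np.nan
    return W
E
cat > a.py <<'E'
from h import *
for n in("top","scene"):
    c=cap(n); cv2.imwrite(f"pics/{n}0.png",c["image"][...,::-1]); np.savez(f"{n}0.npz",W=cloud(c),im=c["image"])
print(r.observe())
E
python3 a.py
```

```text
pics
{'t': 0.1, 'joints': array([ 1.10328116e+00,  9.17662178e-02,  1.23171556e+00, -5.10115046e-06,
        1.81975360e+00, -5.66934340e-02]), 'joint_velocities': array([-0.00135491, -0.00020546, -0.00202949,  0.00111181,  0.00193494,
        0.00028057]), 'effort': array([ 2.28521742e-03, -4.47853875e+01, -4.07571423e+01,  7.00273854e-02,
        2.83776369e-02, -1.25895381e-04]), 'position': array([0.23951012, 0.54986365, 0.22165849]), 'ee_rot': array([-6.40704658e-01, -3.07513438e+00,  2.49394089e-03]), 'force': array([-0.12525194,  0.29898292,  0.19945052]), 'wrist_torque': array([ 0.02705921, -0.00705072, -0.00477892]), 'gripper_force': 0.0, 'grip_width': 0.08777207280275556}
```

View pics/top0.png

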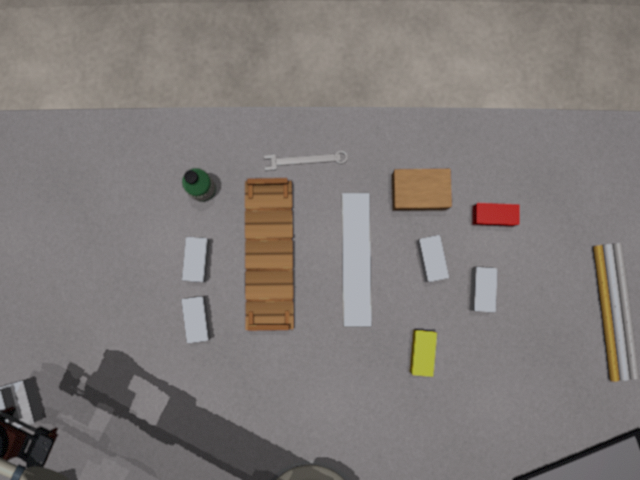

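View pics/scene0.png

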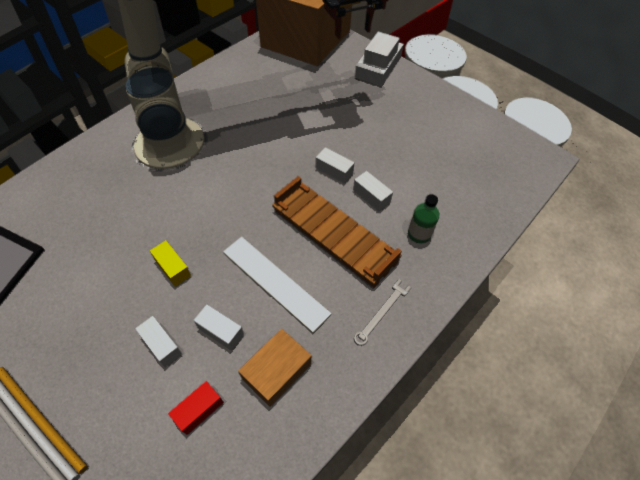

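```bash
cat > b.py <<'E'
from h import *
d=np.load("top0.npz"); W=d["W"]; im=d["im"]
print("bench z",[np.round(W[v,u]*1000) for v,u in((400,400),(250,310),(230,560))])
for n,(u0,u1,v0,v1,zl,zh) in dict(bA=(175,220,232,287,.035,.06),bB=(175,220,290,350,.035,.06),bC=(412,455,230,288,.035,.06),bD=(465,505,260,318,.035,.06),yel=(405,445,320,385,.035,.06),liner=(335,380,185,335,.007,.02),skid=(240,300,172,335,.022,.04),stops=(240,300,172,335,.05,.08),far=(0,60,370,430,.02,.4),coolant=(180,220,160,205,.1,.2),carton=(385,455,160,215,.05,.07)).items():
    P=W[v0:v1,u0:u1].reshape(-1,3); P=P[(P[:,2]>zl)&(P[:,2]<zh)]
    if len(P)<5: print(n,len(P)); continue
    b=cv2.minAreaRect((P[:,:2]*1000).astype(np.float32)); print(n,len(P),np.round(b[0],1),np.round(b[1],1),round(b[2],1),"z",np.round(np.median(P[:,2])*1000,1),"r",round(np.hypot(*b[0])))
s=np.load("scene0.npz"); 
for p in((55,380),(45,380),(70,375),(68,388)): print(p,np.round(s["W"][p]*1000),s["im"][p])
c=cv2.resize(s["im"][20:100,330:430],None,fx=4,fy=4); c2=cv2.resize(im[370:450,0:100],None,fx=4,fy=4)
cv2.imwrite("pics/crop1.png",np.hstack([c,c2])[...,::-1])
E
python3 b.py
```

```text
bench z [array([ 253., -208.,    5.]), array([600.,   0.,  -2.]), array([ 649., -596.,    2.])]
bA 963 [576.  263.3] [ 50.5 100.2] 86.1 z 47.4 r 633
bB 987 [438.7 260.4] [100.2  50.4] 8.3 z 47.6 r 510
bC 976 [ 579.5 -281.9] [100.4  50.7] 10.9 z 48.0 r 644
bD 1009 [ 507.6 -399. ] [ 52.2 101.4] 87.3 z 48.1 r 646
yel 968 [ 364.5 -257.6] [49.8 99.1] 84.0 z 48.1 r 446
liner 3516 [ 578.  -110.9] [ 95.  349.6] 88.2 z 12.2 r 589
skid 6567 [589.3  97.1] [345.9 110.6] 0.9 z 31.7 r 597
stops 495 [589.6  96.2] [346.5  92. ] 0.6 z 61.4 r 597
far 1619 [257.7 594.6] [102.2 214.2] 12.5 z 53.5 r 648
coolant 463 [743.5 253. ] [53.9 55.1] 50.6 z 114.8 r 785
carton 2238 [ 737.5 -256.9] [ 90.1 133.9] 0.1 z 59.9 r 781
(55, 380) [263. 677.  96.] [49 48 46]
(45, 380) [230. 719.  98.] [195 195 190]
(70, 375) [267. 655.  50.] [168 165 162]
(68, 388) [287. 701.  45.] [58 57 55]
```

View pics/crop1.png

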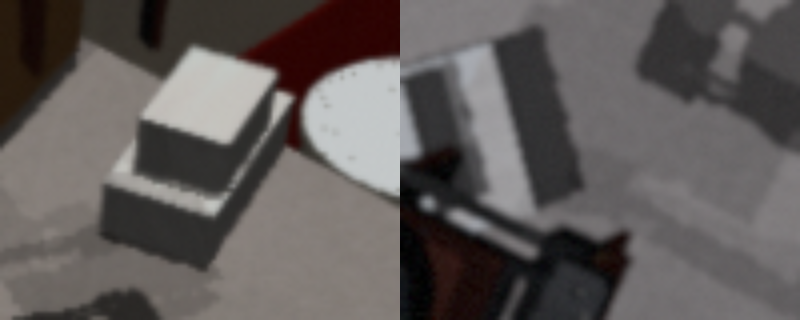

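```bash
cat > b2.py <<'E'
from h import *
s=np.load("scene0.npz"); P=s["W"][20:100,340:420].reshape(-1,3); C=s["im"][20:100,340:420].reshape(-1,3)
for a,b in((.035,.06),(.088,.11)):
    m=(P[:,2]>a)&(P[:,2]<b)&(P[:,1]>.5)&(P[:,1]<.85)&(C.min(1)>140)
    Q=P[m]; r_=cv2.minAreaRect((Q[:,:2]*1000).astype(np.float32)); print(m.sum(),r_,np.median(Q[:,2]))
W=np.load("top0.npz"); im=W["im"]; W=W["W"]; rows=[]
reg=W[185:335,335:380].reshape(-1,3); c=im[185:335,335:380].reshape(-1,3)
m=(c.min(1)>140)&(reg[:,2]>.005); Q=reg[m]; print("liner",m.sum(),cv2.minAreaRect((Q[:,:2]*1000).astype(np.float32)),Q.mean(0))
E
python3 b2.py
```

```text
143 ((220.24502563476562, 739.5751953125), (101.16366577148438, 195.20547485351562), 16.88285255432129) 0.048555598584744675
464 ((228.38597106933594, 729.9832763671875), (79.63491821289062, 127.17461395263672), 17.38886833190918) 0.09879015150058812
liner 3603 ((580.0702514648438, -107.76329040527344), (309.8157653808594, 65.50386047363281), 0.5186870694160461) [ 0.57844732 -0.10683867  0.01211669]
```

```bash
cat > go.py <<'E'
from h import *
import sys
def delta(x,y,z,psi,s=None):
    s=s or r.observe(); R0=R.from_rotvec(s["ee_rot"]); a=np.radians(psi); c,n=np.cos(a),np.sin(a)
    Rt=R.from_matrix(np.array([[-c,-n,0],[-n,c,0],[0,0,-1.]]).T)
    Rt=R.from_matrix(np.column_stack([[-c,-n,0],[-n,c,0],[0,0,-1]]))
    return np.round(R0.inv().apply(np.array([x,y,z])-s["position"])*1000,1),np.round((R0.inv()*Rt).as_rotvec(True),2)
if __name__=="__main__":
    s=r.observe(); print("t",round(s["t"],2),"pos",np.round(s["position"]*1000,1),"F",np.round(s["force"],1),"w",round(s["grip_width"]*1000,1),"gf",round(s["gripper_force"],1),"j",np.round(s["joints"],2))
    for a in sys.argv[1:]:
        print(a,*delta(*map(float,a.split(","))))
E
python3 go.py .579,-.107,.2,0.5
```

```text
t 0.1 pos [239.5 549.9 221.7] F [-0.1  0.3  0.2] w 87.8 gf 0.0 j [ 1.1   0.09  1.23 -0.    1.82 -0.06]
.579,-.107,.2,0.5 [-573.6 -466.6   22.4] [-9.000e-02 -2.000e-02 -2.404e+01]
```

apply_moves:
  targets:
    - [[-0.5736, -0.4666, 0.022, -0.09, -0.02, -24, 0.0878], [-0.5736, -0.4666, 0.022, -0.09, -0.02, -24, 0.0878], [-0.5736, -0.4666, 0.022, -0.09, -0.02, -24, 0.0878], [-0.5736, -0.4666, 0.022, -0.09, -0.02, -24, 0.0878], [-0.5736, -0.4666, 0.022, -0.09, -0.02, -24, 0.0878], [-0.5736, -0.4666, 0.022, -0.09, -0.02, -24, 0.0878], [-0.5736, -0.4666, 0.022, -0.09, -0.02, -24, 0.0878], [-0.5736, -0.4666, 0.022, -0.09, -0.02, -24, 0.0878], [-0.5736, -0.4666, 0.022, -0.09, -0.02, -24, 0.0878], [-0.5736, -0.4666, 0.022, -0.09, -0.02, -24, 0.0878]]
  squeeze: 30

```text
t: 0.93
position: [0.4296, 0.1813, 0.21]
ee_rot: [-0.013, 3.141, 0.002]
force: [0.8, 1.5, -0.5]
grip_width: 0.0877
gripper_force: 0.0
```

```bash
python3 go.py .579,-.107,.2,0.5
```

```text
t 0.93 pos [429.6 181.3 210. ] F [ 0.8  1.5 -0.5] w 87.7 gf 0.0 j [ 0.33 -0.27  1.6   0.    1.82 -1.25]
.579,-.107,.2,0.5 [-147.  -289.6    9.7] [ 0.08  0.03 -0.03]
```

apply_moves:
  targets:
    - [[-0.147, -0.2885, 0.01, 0, 0, 0, 0.0878], [-0.147, -0.2885, 0.01, 0, 0, 0, 0.0878], [-0.147, -0.2885, 0.01, 0, 0, 0, 0.0878], [-0.147, -0.2885, 0.01, 0, 0, 0, 0.0878], [-0.147, -0.2885, 0.01, 0, 0, 0, 0.0878], [-0.147, -0.2885, 0.01, 0, 0, 0, 0.0878], [-0.147, -0.2885, 0.01, 0, 0, 0, 0.0878], [-0.147, -0.2885, 0.01, 0, 0, 0, 0.0878], [-0.147, -0.2885, 0.01, 0, 0, 0, 0.0878], [-0.147, -0.2885, 0.01, 0, 0, 0, 0.0878]]

```text
t: 1.77
position: [0.5785, -0.1054, 0.1984]
ee_rot: [0.008, -3.139, -0.004]
force: [0.2, -0.0, 0.3]
grip_width: 0.0878
gripper_force: 0.0
```

```bash
cat > w.py <<'E'
from h import *
import sys
c=cap("wrist"); cv2.imwrite(f"pics/w{sys.argv[1]}.png",c["image"][...,::-1]); W=cloud(c); np.savez("w.npz",W=W,im=c["image"])
m=(W[...,2]>float(sys.argv[2]))&(W[...,2]<float(sys.argv[3]))
if len(sys.argv)>4:
    x0,x1,y0,y1=map(float,sys.argv[4:8]); m&=(W[...,0]>x0)&(W[...,0]<x1)&(W[...,1]>y0)&(W[...,1]<y1)
Q=W[m]; print(len(Q),cv2.minAreaRect((Q[:,:2]*1000).astype(np.float32)),np.median(Q[:,2]),Q.min(0),Q.max(0))
E
python3 w.py 1 .006 .02 .4 .8 -.2 -.05; python3 go.py
```

```text
28219 ((601.0663452148438, -137.635498046875), (343.6540832519531, 126.01268005371094), 0.4098935127258301) 0.012551938228182458 [ 0.42880365 -0.19997711  0.00614907] [ 0.7732756  -0.07398535  0.01998303]
t 1.82 pos [ 578.3 -104.1  199.2] F [-0.5  0.3 -0.8] w 87.7 gf 0.0 j [-0.24  0.06  1.31  0.    1.78 -1.81]
```

View pics/w1.png

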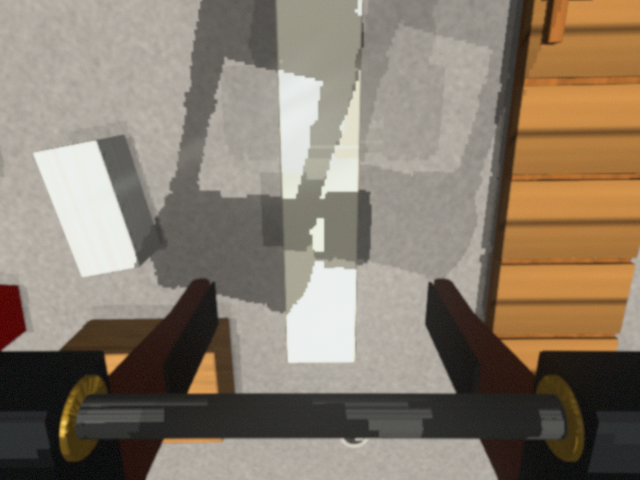

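```bash
python3 - <<'E'
from h import *
d=np.load("w.npz");W=d["W"]
for p in [(330,287),(330,355),(360,321),(100,278),(100,362),(330,290),(330,352)]: print(p,np.round(W[p]*1000,1))
E
python3 go.py .579,-.107,.035,0.5 .579,-.107,.005,0.5
```

```text
(330, 287) [ 701.1 -136.7   13.2]
(330, 355) [702.  -74.   11.4]
(360, 321) [ 732.5 -105.3   13.9]
(100, 278) [ 4.99e+02 -1.41e+02 -2.00e-01]
(100, 362) [ 4.987e+02 -7.320e+01 -4.000e-01]
(330, 290) [ 701.1 -134.    13.2]
(330, 352) [700.8 -77.   13.4]
t 1.82 pos [ 578.3 -104.1  199.2] F [-0.5  0.3 -0.8] w 87.7 gf 0.0 j [-0.24  0.06  1.31  0.    1.78 -1.81]
.579,-.107,.035,0.5 [ -0.8  -3.3 164.2] [ 0.14 -0.06 -0.1 ]
.579,-.107,.005,0.5 [ -0.9  -3.3 194.2] [ 0.14 -0.06 -0.1 ]
```

apply_moves:
  targets:
    - [[0, -0.0025, 0.041, 0, 0, 0, 0.0878], [0, -0.0025, 0.082, 0, 0, 0, 0.0878], [0, -0.0025, 0.12, 0, 0, 0, 0.0878], [0, -0.0025, 0.15, 0, 0, 0, 0.0878], [0, -0.0025, 0.175, 0, 0, 0, 0.0878], [0, -0.0025, 0.186, 0, 0, 0, 0.0878], [0, -0.0025, 0.19, 0, 0, 0, 0.0878], [0, -0.0025, 0.193, 0, 0, 0, 0.0878], [0, -0.0025, 0.193, 0, 0, 0, 0.0878], [0, -0.0025, 0.193, 0, 0, 0, 0.055]]

```text
t: 2.65
position: [0.58, -0.1062, 0.0093]
ee_rot: [-0.013, 3.138, 0.001]
force: [-1.0, 0.3, 0.5]
grip_width: 0.084
gripper_force: 0.0
```

apply_moves:
  targets:
    - [[0, 0, 0, 0, 0, 0, 0.05], [0, 0, 0, 0, 0, 0, 0.05], [0, 0, 0, 0, 0, 0, 0.05], [0, 0, 0, 0, 0, 0, 0.05], [0, 0, 0, 0, 0, 0, 0.05], [0, 0, 0, 0, 0, 0, 0.05]]

```text
t: 3.15
position: [0.5793, -0.1064, 0.008]
ee_rot: [-0.012, 3.14, 0.002]
force: [-0.7, 0.2, 4.2]
grip_width: 0.0631
gripper_force: 30.0
```

apply_moves:
  targets:
    - [[0, 0, 0, 0, 0, 0, 0.075], [0, 0, 0, 0, 0, 0, 0.075], [0, 0, 0.002, 0, 0, 0, 0.075], [0, 0, 0.004, 0, 0, 0, 0.075], [0, 0, 0.004, 0, 0, 0, 0.05], [0, 0, 0.004, 0, 0, 0, 0.05], [0, 0, 0.004, 0, 0, 0, 0.05], [0, 0, 0.004, 0, 0, 0, 0.05], [0, 0, 0.004, 0, 0, 0, 0.05]]
  squeeze: 40

```text
t: 3.9
position: [0.5785, -0.1061, 0.0026]
ee_rot: [0.013, -3.141, -0.003]
force: [0.4, 0.7, -2.1]
grip_width: 0.0636
gripper_force: 40.0
```

```bash
python3 go.py .589,.0965,.1,0.75
```

```text
t 3.9 pos [ 578.5 -106.1    2.6] F [ 0.4  0.7 -2.1] w 63.6 gf 40.0 j [-0.24  0.13  1.58  0.    1.43 -1.82]
.589,.0965,.1,0.75 [-12.1 202.7 -97.1] [ 0.1  -0.01 -0.28]
```

apply_moves:
  targets:
    - [[0, 0, -0.01, 0, 0, 0, 0.05], [0, 0, -0.03, 0, 0, 0, 0.05], [0, 0, -0.06, 0, 0, 0, 0.05], [0, 0, -0.09, 0, 0, 0, 0.05], [0, 0, -0.115, 0, 0, 0, 0.05], [0, 0.01, -0.13, 0, 0, 0, 0.05], [0, 0.025, -0.13, 0, 0, 0, 0.05], [-0.002, 0.05, -0.13, 0, 0, 0, 0.05], [-0.004, 0.075, -0.13, 0, 0, 0, 0.05], [-0.006, 0.1, -0.13, 0, 0, 0, 0.05]]

```text
t: 4.73
position: [0.5839, -0.0056, 0.1343]
ee_rot: [-0.012, 3.14, 0.002]
force: [-0.0, -0.4, -2.3]
grip_width: 0.0635
gripper_force: 40.0
```

apply_moves:
  targets:
    - [[-0.002, 0.025, 0, 0, 0, 0, 0.05], [-0.003, 0.05, 0, 0, 0, 0, 0.05], [-0.005, 0.07, 0, 0, 0, 0, 0.05], [-0.006, 0.085, 0, 0, 0, 0, 0.05], [-0.006, 0.095, 0, 0, 0, 0, 0.05], [-0.006, 0.102, 0, 0, 0, 0, 0.05], [-0.006, 0.102, 0, 0, 0, 0, 0.05], [-0.006, 0.102, 0, 0, 0, 0, 0.05]]

```text
t: 5.4
position: [0.5891, 0.0953, 0.1336]
ee_rot: [-0.013, 3.141, 0.002]
force: [-0.4, 1.1, -2.8]
grip_width: 0.0637
gripper_force: 40.0
```

```bash
cat > c.py <<'E'
from h import *
import sys
c=cap("top"); W=cloud(c); np.savez("top1.npz",W=W,im=c["image"]); cv2.imwrite(f"pics/top{sys.argv[1]}.png",c["image"][...,::-1])
c=cap("scene"); np.savez("scene1.npz",W=cloud(c),im=c["image"]); cv2.imwrite(f"pics/scene{sys.argv[1]}.png",c["image"][...,::-1])
a=cv2.imread(f"pics/scene{sys.argv[1]}.png")[100:340,200:480]; b=cv2.imread(f"pics/top{sys.argv[1]}.png")[140:380,170:360]
cv2.imwrite(f"pics/x{sys.argv[1]}.png",cv2.resize(np.hstack([a,b]),None,fx=1.7,fy=1.7,interpolation=cv2.INTER_CUBIC))
E
python3 c.py 2; python3 w.py 2 .02 .2; python3 go.py .589,.0965,.1,0.75
```

```text
105490 ((608.260009765625, 169.35049438476562), (305.930908203125, 240.03030395507812), 1.1296685934066772) 0.143335030540372 [0.45387435 0.04872486 0.02000431] [0.76160496 0.28780571 0.199992  ]
t 5.55 pos [589.1  94.7 133.4] F [ 0.7  0.4 -2.8] w 63.4 gf 40.0 j [ 0.1   0.08  1.4   0.    1.66 -1.48]
.589,.0965,.1,0.75 [ 0.1  1.8 33.4] [ 0.06  0.04 -0.35]
```

View pics/x2.png

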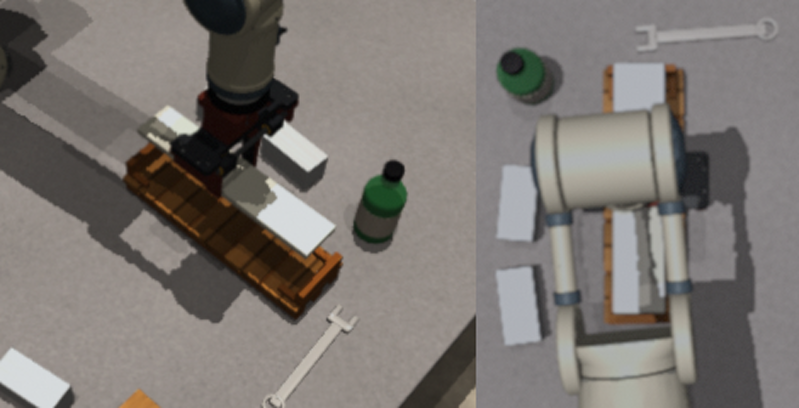

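View pics/w2.png

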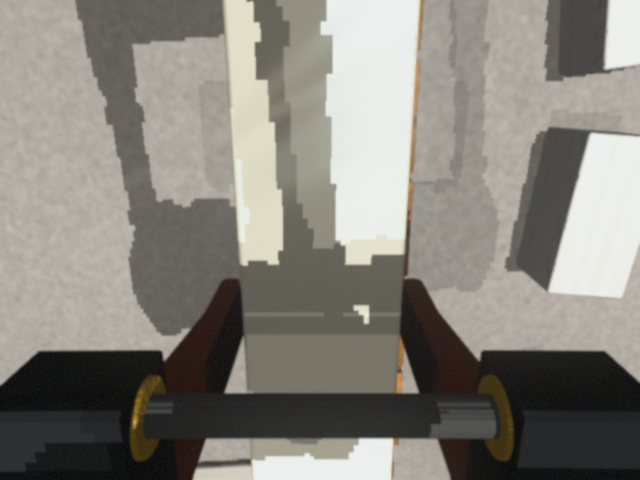

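```bash
cat > l.py <<'E'
from h import *
import sys
zl,zh=float(sys.argv[1]),float(sys.argv[2])
d=np.load("top1.npz");W=d["W"];im=d["im"]
m=(W[...,2]>zl)&(W[...,2]<zh)&(abs(W[...,1]-.097)<.06)&(W[...,0]>.38)&(W[...,0]<.8)&(im.max(2).astype(int)-im.min(2)<50)
P=W[m]*1000
for lo,hi in((440,480),(480,520),(700,735)):
    q=P[(P[:,0]>lo)&(P[:,0]<hi)]; 
    if len(q): print(lo,len(q),"y",np.percentile(q[:,1],[1,50,99]).round(1),"z",np.median(q[:,2]).round(1))
print("x ends",np.percentile(P[:,0],[0.5,99.5]).round(1), P[:,0].min().round(1),P[:,0].max().round(1))
s=(W[...,2]>.05)&(W[...,2]<.075)&(abs(W[...,1]-.097)<.06)&(W[...,0]>.38)&(W[...,0]<.8)
S=W[s]*1000
if len(S): print("stops x",S[:,0].min(),S[:,0].max())
E
python3 l.py .12 .17
```

```text
440 586 y [ 62.2  93.7 125.4] z 142.7
480 581 y [ 62.5  94.  125.8] z 142.9
700 498 y [ 64.   96.  128.1] z 142.8
x ends [435.2 744.9] 435.0 746.0
stops x 416.06118669761287 762.4200354659349
```

apply_moves:
  targets:
    - [[0.001, 0.0016, 0, 0, 0, -0.3, 0.05], [0.001, 0.0016, 0.02, 0, 0, -0.3, 0.05], [0.001, 0.0016, 0.045, 0, 0, -0.3, 0.05], [0.001, 0.0016, 0.065, 0, 0, -0.3, 0.05], [0.001, 0.0016, 0.078, 0, 0, -0.3, 0.05], [0.001, 0.0016, 0.084, 0, 0, -0.3, 0.05], [0.001, 0.0016, 0.088, 0, 0, -0.3, 0.05], [0.001, 0.0016, 0.091, 0, 0, -0.3, 0.05], [0.001, 0.0016, 0.094, 0, 0, -0.3, 0.05], [0.001, 0.0016, 0.096, 0, 0, -0.3, 0.05]]

```text
t: 6.38
position: [0.5888, 0.0975, 0.0384]
ee_rot: [-0.021, 3.139, 0.003]
force: [0.8, 0.3, -1.8]
grip_width: 0.0637
gripper_force: 40.0
```

```bash
python3 c.py 3; python3 l.py .03 .055; python3 go.py .589,.0965,.034,0.75
```

```text
440 551 y [ 61.   96.5 147.9] z 47.0
480 528 y [ 64.9  96.9 148.5] z 47.2
700 451 y [ 65.2  98.7 153.4] z 47.6
x ends [428.5 753.7] 415.9 760.9
stops x 415.88496230944605 762.259504286533
t 6.48 pos [588.4  97.5  37.8] F [-0.   0.5 -2.6] w 63.3 gf 40.0 j [ 0.11  0.12  1.53  0.    1.49 -1.48]
.589,.0965,.034,0.75 [-0.6 -1.   3.8] [0.09 0.08 0.02]
```

View pics/x3.png

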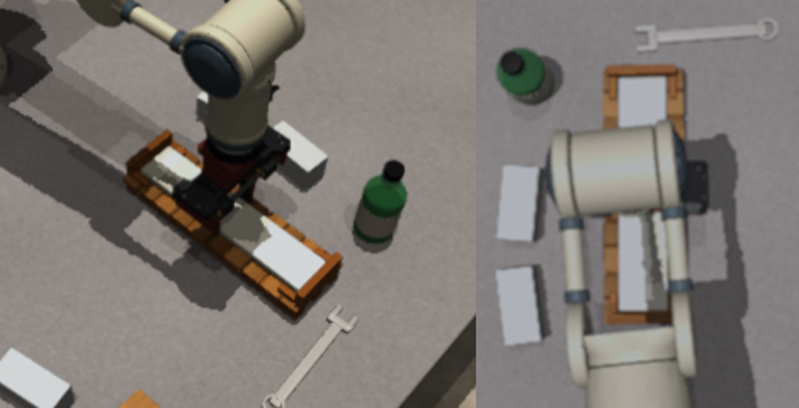

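apply_moves:
  targets:
    - [[0, 0, 0.0015, 0, 0, 0, 0.05], [0, 0, 0.0025, 0, 0, 0, 0.05], [0, 0, 0.0035, 0, 0, 0, 0.05], [0, 0, 0.0035, 0, 0, 0, 0.05], [0, 0, 0.0035, 0, 0, 0, 0.08], [0, 0, 0.0035, 0, 0, 0, 0.08], [0, 0, 0.0035, 0, 0, 0, 0.08], [0, 0, -0.02, 0, 0, 0, 0.08], [0, 0, -0.04, 0, 0, 0, 0], [0, 0, -0.04, 0, 0, 0, 0]]

```text
t: 7.32
position: [0.5904, 0.0976, 0.0823]
ee_rot: [-0.021, 3.133, 0.003]
force: [0.1, -0.6, 1.6]
grip_width: 0.0701
gripper_force: 0.0
```

apply_moves:
  targets:
    - [[0, 0, 0, 0, 0, 0, 0], [0, 0, 0, 0, 0, 0, 0], [0, 0, 0, 0, 0, 0, 0], [0, 0, 0, 0, 0, 0, 0], [0, 0, 0, 0, 0, 0, 0], [0, 0, 0, 0, 0, 0, 0], [0, 0, 0.01, 0, 0, 0, 0], [0, 0, 0.02, 0, 0, 0, 0], [0, 0, 0.026, 0, 0, 0, 0], [0, 0, 0.028, 0, 0, 0, 0]]

```text
t: 8.15
position: [0.5869, 0.0973, 0.0467]
ee_rot: [0.021, -3.139, -0.002]
force: [0.8, -0.2, 0.3]
grip_width: 0.0035
gripper_force: 0.0
```

```bash
python3 c.py 4; python3 l.py .03 .055; python3 go.py .589,.0965,.044,0.75
```

```text
440 537 y [ 61.2  96.5 147.9] z 43.4
480 532 y [ 64.1  97.1 148.1] z 43.7
700 464 y [ 65.   99.  153.4] z 43.4
x ends [428.6 753.6] 416.9 760.7
stops x 416.00816057132164 762.5167809646414
t 8.25 pos [587.4  97.3  48. ] F [ 0.7 -0.5 -0. ] w 0.3 gf 0.0 j [ 0.11  0.12  1.51  0.    1.51 -1.48]
.589,.0965,.044,0.75 [-1.6 -0.8  4. ] [ 0.07 -0.08  0.01]
```

Liner is home at z≈43.5 top. Now press gently in small steps.

apply_moves:
  targets:
    - [[0, 0, 0.002, 0, 0, 0, 0], [0, 0, 0.003, 0, 0, 0, 0], [0, 0, 0.004, 0, 0, 0, 0], [0, 0, 0.005, 0, 0, 0, 0], [0, 0, 0.006, 0, 0, 0, 0], [0, 0, 0.006, 0, 0, 0, 0]]

```text
t: 8.75
position: [0.5884, 0.0974, 0.0444]
ee_rot: [-0.021, 3.14, 0.002]
force: [-2.2, 0.6, 4.6]
grip_width: 0.0004
gripper_force: 2.2
```

apply_moves:
  targets:
    - [[0, 0, 0.001, 0, 0, 0, 0], [0, 0, 0.002, 0, 0, 0, 0], [0, 0, 0.002, 0, 0, 0, 0]]

```text
t: 9.0
position: [0.5884, 0.0974, 0.0443]
ee_rot: [-0.021, 3.139, 0.002]
force: [-6.0, -1.3, 13.3]
grip_width: 0.0003
gripper_force: 6.5
```

apply_moves:
  targets:
    - [[0, 0, 0.001, 0, 0, 0, 0], [0, 0, 0.002, 0, 0, 0, 0], [0, 0, 0.0025, 0, 0, 0, 0], [0, 0, 0.0025, 0, 0, 0, 0], [0, 0, 0.0025, 0, 0, 0, 0], [0, 0, 0.0025, 0, 0, 0, 0], [0, 0, 0.0025, 0, 0, 0, 0]]

```text
t: 9.58
position: [0.5885, 0.0975, 0.0442]
ee_rot: [-0.021, 3.138, 0.002]
force: [-12.0, -2.3, 23.8]
grip_width: 0.0002
gripper_force: 11.7
```

apply_moves:
  targets:
    - [[0, 0, 0, 0, 0, 0, 0], [0, 0, 0, 0, 0, 0, 0], [0, 0, -0.005, 0, 0, 0, 0], [0, 0, -0.02, 0, 0, 0, 0.0878], [0, 0, -0.06, 0, 0, 0, 0.0878], [0, 0, -0.1, 0, 0, 0, 0.0878], [0, 0, -0.14, 0, 0, 0, 0.0878], [0, 0, -0.175, 0, 0, 0, 0.0878], [0, 0, -0.175, 0, 0, 0, 0.0878]]

```text
t: 10.33
position: [0.5904, 0.0974, 0.2236]
ee_rot: [-0.021, 3.127, 0.004]
force: [1.0, 0.1, 0.8]
grip_width: 0.0369
gripper_force: 0.0
```

```bash
cat > blanks.py <<'E'
from h import *
import sys
c=cap("top"); W=cloud(c); im=c["image"]; np.savez("top1.npz",W=W,im=im); cv2.imwrite(f"pics/top{sys.argv[1]}.png",im[...,::-1])
m=((W[...,2]>.035)&(W[...,2]<.056)&(im.min(2)>100)&(im.max(2).astype(int)-im.min(2)<40)).astype(np.uint8)
n,lab,st,ce=cv2.connectedComponentsWithStats(m)
for i in range(1,n):
    if 100<st[i,4]<4500:
        P=W[lab==i]*1000; b=cv2.minAreaRect(P[:,:2].astype(np.float32)); a=b[2]; L=b[1]
        if L[1]>L[0]: a-=90
        print(st[i,4],ce[i].round(),np.round(b[0],1),np.round(b[1],1),round(a,1),np.median(P[:,2]).round(1))
E
python3 blanks.py 5;python3 l.py .03 .055; python3 go.py .576,.263,.2,-3.9 .439,.260,.2,8.3
```

```text
235 [266. 190.] [731.5  98.3] [63.1 26.8] 88.9 43.1
960 [434. 258.] [ 579.5 -281.6] [100.6  50.1] 11.1 48.1
576 [191. 264.] [575.3 264.1] [49.2 98.6] -3.8 47.5
1382 [265. 292.] [504.4  99.4] [143.6  57.2] 1.4 43.6
966 [485. 289.] [ 507.8 -398.7] [ 51.2 101. ] -4.4 48.4
964 [195. 319.] [438.7 260.9] [100.2  49.6] 7.9 47.4
685 [ 20. 407.] [236.6 680.4] [102.2  83.8] 14.8 49.2
440 457 y [ 70.9 101.6 148.1] z 43.6
480 459 y [ 41.  101.9 148.3] z 43.5
700 131 y [ 44.3 106.2 153.4] z 43.1
x ends [428.5 756.3] 421.4 760.7
stops x 416.067298270489 762.3492289478488
t 10.38 pos [589.9  97.4 219.6] F [ 0.4 -1.2 -0.2] w 40.7 gf 0.0 j [ 0.11  0.07  1.25  0.    1.8  -1.48]
.576,.263,.2,-3.9 [ 11.9 165.7  19.9] [0.16 0.59 4.66]
.439,.260,.2,8.3 [148.9 164.6  18.5] [ 0.1   0.61 -7.54]
```

apply_moves:
  targets:
    - [[0.003, 0.04, 0, 0, 0, 2, 0.0878], [0.006, 0.08, 0, 0, 0, 4.6, 0.0878], [0.01, 0.12, 0.02, 0, 0, 4.6, 0.0878], [0.012, 0.15, 0.05, 0, 0, 4.6, 0.0878], [0.012, 0.164, 0.08, 0, 0, 4.6, 0.0878], [0.013, 0.166, 0.11, 0, 0, 4.6, 0.0878], [0.013, 0.166, 0.13, 0, 0, 4.6, 0.0878], [0.013, 0.166, 0.13, 0, 0, 4.6, 0.0878], [0.013, 0.166, 0.13, 0, 0, 4.6, 0.0878], [0.013, 0.166, 0.13, 0, 0, 4.6, 0.0878]]
  squeeze: 50

```text
t: 11.22
position: [0.5733, 0.2631, 0.0851]
ee_rot: [0.106, 3.138, 0.003]
force: [-0.7, -1.2, 0.6]
grip_width: 0.0877
gripper_force: 0.0
```

```bash
python3 go.py .5755,.264,.008,-3.8
```

```text
t 11.22 pos [573.3 263.1  85.1] F [-0.7 -1.2  0.6] w 87.7 gf 0.0 j [ 0.38  0.19  1.37  0.    1.58 -1.13]
.5755,.264,.008,-3.8 [-2.   0.9 77.1] [ 0.11  0.09 -0.06]
```

apply_moves:
  targets:
    - [[-0.002, 0.001, 0.03, 0, 0, 0, 0.0878], [-0.002, 0.001, 0.055, 0, 0, 0, 0.0878], [-0.002, 0.001, 0.07, 0, 0, 0, 0.0878], [-0.002, 0.001, 0.077, 0, 0, 0, 0.0878], [-0.002, 0.001, 0.077, 0, 0, 0, 0.0878], [-0.002, 0.001, 0.077, 0, 0, 0, 0.035], [-0.002, 0.001, 0.077, 0, 0, 0, 0.035], [-0.002, 0.001, 0.077, 0, 0, 0, 0.035], [-0.002, 0.001, 0.077, 0, 0, 0, 0.035], [-0.002, 0.001, 0.077, 0, 0, 0, 0.035]]

```text
t: 12.05
position: [0.5755, 0.2643, 0.0081]
ee_rot: [0.105, 3.138, 0.003]
force: [0.1, -0.3, 0.5]
grip_width: 0.0581
gripper_force: 0.0
```

apply_moves:
  targets:
    - [[0, 0, 0, 0, 0, 0, 0.035], [0, 0, 0, 0, 0, 0, 0.035], [0, 0, -0.01, 0, 0, 0, 0.035], [0, 0, -0.03, 0, 0, 0, 0.035], [0, 0, -0.06, 0, 0, 0, 0.035], [0, 0, -0.09, 0, 0, 0, 0.035], [0, 0, -0.115, 0, 0, 0, 0.035], [0, 0, -0.125, 0, 0, 0, 0.035], [0, 0, -0.125, 0, 0, 0, 0.035]]

```text
t: 12.8
position: [0.5759, 0.2642, 0.135]
ee_rot: [0.105, 3.135, 0.005]
force: [-0.2, 0.3, -6.5]
grip_width: 0.0478
gripper_force: 50.0
```

```bash
python3 go.py .5894,.0967,.135,0.75
```

```text
t 12.8 pos [575.9 264.2 135. ] F [-0.2  0.3 -6.5] w 47.8 gf 50.0 j [ 0.38  0.18  1.29  0.    1.67 -1.13]
.5894,.0967,.135,0.75 [ -24.7 -166.3   -0.4] [ 0.17  0.26 -4.59]
```

apply_moves:
  targets:
    - [[-0.003, -0.02, 0, 0, 0, -1, 0.035], [-0.008, -0.05, 0, 0, 0, -2, 0.035], [-0.013, -0.08, 0, 0, 0, -3, 0.035], [-0.017, -0.11, 0, 0, 0, -4, 0.035], [-0.021, -0.14, 0, 0, 0, -4.6, 0.035], [-0.023, -0.156, 0, 0, 0, -4.6, 0.035], [-0.0245, -0.164, 0, 0, 0, -4.6, 0.035], [-0.0245, -0.166, 0, 0, 0, -4.6, 0.035], [-0.0245, -0.166, 0, 0, 0, -4.6, 0.035], [-0.0245, -0.166, 0, 0, 0, -4.6, 0.035]]

```text
t: 13.63
position: [0.5878, 0.0978, 0.1308]
ee_rot: [0.022, -3.141, -0.003]
force: [-0.5, 0.5, -6.9]
grip_width: 0.048
gripper_force: 50.0
```

```bash
python3 go.py .5894,.0967,.053,0.75
```

```text
t 13.63 pos [587.8  97.8 130.8] F [-0.5  0.5 -6.9] w 48.0 gf 50.0 j [ 0.11  0.08  1.4   0.    1.66 -1.48]
.5894,.0967,.053,0.75 [-1.7 -1.3 77.8] [ 0.12 -0.05  0.06]
```

apply_moves:
  targets:
    - [[-0.0017, -0.001, 0.02, 0, 0, 0, 0.035], [-0.0017, -0.001, 0.045, 0, 0, 0, 0.035], [-0.0017, -0.001, 0.062, 0, 0, 0, 0.035], [-0.0017, -0.001, 0.07, 0, 0, 0, 0.035], [-0.0017, -0.001, 0.074, 0, 0, 0, 0.035], [-0.0017, -0.001, 0.077, 0, 0, 0, 0.035], [-0.0017, -0.001, 0.079, 0, 0, 0, 0.035], [-0.0017, -0.001, 0.079, 0, 0, 0, 0.035], [-0.0017, -0.001, 0.079, 0, 0, 0, 0.035]]

```text
t: 14.38
position: [0.5907, 0.096, 0.0541]
ee_rot: [-0.021, 3.139, 0.003]
force: [0.7, 1.0, -8.0]
grip_width: 0.0476
gripper_force: 50.0
```

apply_moves:
  targets:
    - [[0, 0, 0.001, 0, 0, 0, 0.035], [0, 0, 0.002, 0, 0, 0, 0.035], [0, 0, 0.0025, 0, 0, 0, 0.035], [0, 0, 0.0025, 0, 0, 0, 0.035], [0, 0, 0.0025, 0, 0, 0, 0.07], [0, 0, 0.0025, 0, 0, 0, 0.07], [0, 0, 0.0025, 0, 0, 0, 0.07], [0, 0, 0.0025, 0, 0, 0, 0.07], [0, 0, -0.03, 0, 0, 0, 0.0878], [0, 0, -0.065, 0, 0, 0, 0.0878]]

```text
t: 15.22
position: [0.5881, 0.0955, 0.1153]
ee_rot: [0.021, -3.136, -0.001]
force: [-0.6, 0.5, -0.3]
grip_width: 0.08
gripper_force: 0.0
```

```bash
python3 go.py .4387,.2605,.12,8.0
```

```text
t 15.22 pos [588.1  95.5 115.3] F [-0.6  0.5 -0.3] w 80.0 gf 0.0 j [ 0.1   0.09  1.42  0.    1.64 -1.48]
.4387,.2605,.12,8.0 [147.2 166.9  -3.6] [ 0.07 -0.33 -7.24]
```

apply_moves:
  targets:
    - [[0.01, 0.01, -0.02, 0, 0, 0, 0.0878], [0.035, 0.04, -0.02, 0, 0, -3, 0.0878], [0.06, 0.07, -0.02, 0, 0, -7.2, 0.0878], [0.085, 0.1, -0.02, 0, 0, -7.2, 0.0878], [0.11, 0.125, -0.01, 0, 0, -7.2, 0.0878], [0.13, 0.147, -0.005, 0, 0, -7.2, 0.0878], [0.143, 0.161, 0, 0, 0, -7.2, 0.0878], [0.147, 0.167, 0, 0, 0, -7.2, 0.0878], [0.147, 0.167, 0, 0, 0, -7.2, 0.0878], [0.147, 0.167, 0, 0, 0, -7.2, 0.0878]]

```text
t: 16.05
position: [0.4414, 0.2606, 0.1186]
ee_rot: [-0.219, 3.132, 0.002]
force: [0.7, -0.5, 0.6]
grip_width: 0.0879
gripper_force: 0.0
```

```bash
python3 w.py 5 .035 .06 .36 .52 .2 .33; python3 go.py .4387,.2605,.008,8.0; python3 blanks.py 6
```

```text
13866 ((439.53662109375, 261.8623962402344), (100.87450408935547, 48.0887336730957), 8.13231372833252) 0.04854848664316956 [0.38662102 0.23161252 0.0350113 ] [0.49180717 0.29218726 0.05093191]
t 16.1 pos [441.8 260.2 118.6] F [ 0.1 -1.  -0.6] w 87.6 gf 0.0 j [ 0.47 -0.14  1.64  0.    1.64 -1.24]
.4387,.2605,.008,8.0 [  3.2   0.6 110.6] [ 0.06  0.12 -0.07]
2763 [268. 255.] [589.9  97.9] [314.4  66.2] 0.8 43.7
962 [434. 258.] [ 579.4 -281.4] [100.4  49.7] 11.1 48.1
970 [479. 304.] [ 474.5 -383.6] [ 51.2 100.9] -3.4 48.4
685 [ 20. 407.] [236.  681.4] [102.9  86.7] 14.7 49.1
```

apply_moves:
  targets:
    - [[0.003, 0.001, 0.03, 0, 0, 0, 0.0878], [0.003, 0.001, 0.065, 0, 0, 0, 0.0878], [0.003, 0.001, 0.09, 0, 0, 0, 0.0878], [0.003, 0.001, 0.105, 0, 0, 0, 0.0878], [0.003, 0.001, 0.11, 0, 0, 0, 0.0878], [0.003, 0.001, 0.11, 0, 0, 0, 0.0878], [0.003, 0.001, 0.11, 0, 0, 0, 0.035], [0.003, 0.001, 0.11, 0, 0, 0, 0.035], [0.003, 0.001, 0.11, 0, 0, 0, 0.035], [0.003, 0.001, 0.11, 0, 0, 0, 0.035]]

```text
t: 16.98
position: [0.4386, 0.2619, 0.0094]
ee_rot: [-0.218, 3.131, 0.004]
force: [-1.1, 0.2, -0.4]
grip_width: 0.0648
gripper_force: 0.0
```

apply_moves:
  targets:
    - [[0, 0, 0, 0, 0, 0, 0.035], [0, 0, 0, 0, 0, 0, 0.035], [0, 0, 0, 0, 0, 0, 0.035], [0, 0, -0.01, 0, 0, 0, 0.035], [0, 0, -0.03, 0, 0, 0, 0.035], [0, 0, -0.06, 0, 0, 0, 0.035], [0, 0, -0.09, 0, 0, 0, 0.035], [0, 0, -0.115, 0, 0, 0, 0.035], [0, 0, -0.13, 0, 0, 0, 0.035], [0, 0, -0.13, 0, 0, 0, 0.035]]

```text
t: 17.82
position: [0.4388, 0.2619, 0.1421]
ee_rot: [-0.218, 3.128, 0.005]
force: [0.3, -1.2, -5.3]
grip_width: 0.0475
gripper_force: 50.0
```

```bash
python3 blanks.py 7; python3 go.py .4839,.0953,.135,0.8; python3 l.py .085 .1; sed -n 14,15p l.py
```

```text
2762 [268. 254.] [590.5  97.3] [315.   66.8] 0.6 43.7
966 [434. 258.] [ 579.3 -281.8] [100.4  50.6] 11.5 48.3
974 [479. 304.] [ 474.4 -383.8] [ 51.1 100.8] -3.2 48.3
689 [ 20. 407.] [236.1 681.5] [102.4  86.6] 16.0 49.1
t 17.87 pos [438.1 261.5 139.4] F [ 1.1 -0.1 -6. ] w 47.6 gf 50.0 j [ 0.47 -0.16  1.62  0.    1.67 -1.24]
.4839,.0953,.135,0.8 [ -22.3 -171.     4.1] [0.13 0.17 7.16]
x ends [542.  641.6] 541.8 641.8
stops x 415.9618891390636 762.8160091437111
```

apply_moves:
  targets:
    - [[-0.003, -0.02, 0, 0, 0, 1, 0.035], [-0.007, -0.05, 0, 0, 0, 2.5, 0.035], [-0.011, -0.08, 0, 0, 0, 4, 0.035], [-0.015, -0.11, 0, 0, 0, 5.5, 0.035], [-0.019, -0.14, 0, 0, 0, 7.1, 0.035], [-0.022, -0.16, 0, 0, 0, 7.1, 0.035], [-0.023, -0.168, 0, 0, 0, 7.1, 0.035], [-0.023, -0.171, 0, 0, 0, 7.1, 0.035], [-0.023, -0.171, 0, 0, 0, 7.1, 0.035], [-0.023, -0.171, 0, 0, 0, 7.1, 0.035]]

```text
t: 18.7
position: [0.4835, 0.096, 0.1368]
ee_rot: [0.025, -3.14, -0.003]
force: [0.2, 0.6, -5.9]
grip_width: 0.0476
gripper_force: 50.0
```

```bash
python3 go.py .4845,.0957,.052,0.75
```

```text
t 18.7 pos [483.5  96.  136.8] F [ 0.2  0.6 -5.9] w 47.6 gf 50.0 j [ 0.13 -0.2   1.66  0.    1.68 -1.46]
.4845,.0957,.052,0.75 [-1.1 -0.5 84.8] [ 0.11 -0.07  0.16]
```

apply_moves:
  targets:
    - [[-0.001, 0, 0.025, 0, 0, 0, 0.035], [-0.001, 0, 0.05, 0, 0, 0, 0.035], [-0.001, 0, 0.066, 0, 0, 0, 0.035], [-0.001, 0, 0.074, 0, 0, 0, 0.035], [-0.001, 0, 0.079, 0, 0, 0, 0.035], [-0.001, 0, 0.082, 0, 0, 0, 0.035], [-0.001, 0, 0.084, 0, 0, 0, 0.035], [-0.001, 0, 0.085, 0, 0, 0, 0.035], [-0.001, 0, 0.085, 0, 0, 0, 0.035]]

```text
t: 19.45
position: [0.4857, 0.0954, 0.0537]
ee_rot: [-0.024, 3.139, 0.003]
force: [-0.6, -0.4, -5.5]
grip_width: 0.048
gripper_force: 50.0
```

apply_moves:
  targets:
    - [[0, 0, 0.001, 0, 0, 0, 0.035], [0, 0, 0.0015, 0, 0, 0, 0.035], [0, 0, 0.0015, 0, 0, 0, 0.035], [0, 0, 0.0015, 0, 0, 0, 0.07], [0, 0, 0.0015, 0, 0, 0, 0.07], [0, 0, 0.0015, 0, 0, 0, 0.07], [0, 0, 0.0015, 0, 0, 0, 0.07], [0, 0, -0.03, 0, 0, 0, 0.0878], [0, 0, -0.07, 0, 0, 0, 0.0878], [0, 0, -0.09, 0, 0, 0, 0.0878]]

```text
t: 20.28
position: [0.4861, 0.0953, 0.1471]
ee_rot: [-0.024, 3.136, 0.003]
force: [0.3, 0.5, 0.9]
grip_width: 0.0861
gripper_force: 0.0
```

```bash
python3 go.py .5793,-.2817,.14,11.2
```

```text
t 20.28 pos [486.1  95.3 147.1] F [0.3 0.5 0.9] w 86.1 gf 0.0 j [ 0.12 -0.2   1.64  0.    1.69 -1.46]
.5793,-.2817,.14,11.2 [ -87.5 -378.3    6.8] [  0.08   0.3  -10.34]
```

apply_moves:
  targets:
    - [[-0.009, -0.04, 0, 0, 0, -1, 0.0878], [-0.018, -0.08, 0, 0, 0, -3, 0.0878], [-0.028, -0.12, 0, 0, 0, -5, 0.0878], [-0.037, -0.16, 0, 0, 0, -7, 0.0878], [-0.046, -0.2, 0, 0, 0, -9, 0.0878], [-0.055, -0.24, 0, 0, 0, -10.3, 0.0878], [-0.064, -0.28, 0, 0, 0, -10.3, 0.0878], [-0.074, -0.32, 0, 0, 0, -10.3, 0.0878], [-0.082, -0.355, 0, 0, 0, -10.3, 0.0878], [-0.0875, -0.378, 0, 0, 0, -10.3, 0.0878]]

```text
t: 21.12
position: [0.5782, -0.2852, 0.1418]
ee_rot: [-0.302, 3.127, 0.001]
force: [0.6, -0.2, -0.3]
grip_width: 0.0879
gripper_force: 0.0
```

apply_moves:
  targets:
    - [[0, 0, 0.015, 0, 0, 0, 0.0878], [0, 0, 0.025, 0, 0, 0, 0.0878], [0, 0, 0.03, 0, 0, 0, 0.0878], [0, 0, 0.03, 0, 0, 0, 0.0878], [0, 0, 0.03, 0, 0, 0, 0.0878], [0, 0, 0.03, 0, 0, 0, 0.0878]]

```text
t: 21.62
position: [0.5787, -0.2807, 0.1133]
ee_rot: [-0.307, 3.125, 0.001]
force: [-0.1, -0.8, 1.1]
grip_width: 0.0878
gripper_force: 0.0
```

```bash
python3 w.py 8 .035 .06 .5 .66 -.35 -.21; python3 go.py .5793,-.2817,.008,11.2; python3 blanks.py 8; python3 l.py .085 .1; python3 - <<'E'
from h import *
W=np.load("top1.npz")["W"]*1000
m=(W[...,2]>85)&(W[...,2]<100)&(abs(W[...,1]-97)<45)&(W[...,0]>420)&(W[...,0]<760)
P=W[m]
x=np.sort(P[:,0]); print(len(P),[ (round(x[i],1),round(x[i+1],1)) for i in np.where(np.diff(x)>2.)[0]])
for lo,hi in((430,537),(545,650)):
    q=P[(P[:,0]>lo)&(P[:,0]<hi)]; 
    if len(q)>50: print(cv2.minAreaRect(q[:,:2].astype(np.float32)))
E
```

```text
14311 ((579.8407592773438, -281.1163330078125), (100.77044677734375, 48.21553421020508), 11.020305633544922) 0.0485778951155979 [ 0.52607314 -0.31388964  0.03502585] [ 0.63344707 -0.24829957  0.05130562]
t 21.67 pos [ 578.8 -280.9  113.5] F [ 0.6  0.  -0.2] w 87.6 gf 0.0 j [-0.51  0.21  1.29  0.    1.64 -2.27]
.5793,-.2817,.008,11.2 [-1.000e-01 -1.000e+00  1.055e+02] [0.01 0.13 0.02]
1643 [269. 225.] [590.4  97.3] [314.9  67.1] 0.5 43.8
604 [477. 298.] [ 474.8 -382.8] [ 50.7 100.5] -4.9 48.2
681 [ 20. 407.] [236.4 681.1] [102.1  87. ] 15.7 49.4
440 387 y [ 71.4  93.7 117.6] z 91.8
480 392 y [ 71.5  93.9 117.8] z 91.6
x ends [437.4 641.3] 437.3 642.0
stops x 416.0162419723495 762.9354839702231
1997 [(np.float64(478.8), np.float64(480.8)), (np.float64(483.1), np.float64(485.2)), (np.float64(485.3), np.float64(487.4)), (np.float64(487.5), np.float64(489.5)), (np.float64(489.7), np.float64(491.7)), (np.float64(491.9), np.float64(493.9)), (np.float64(494.0), np.float64(496.1)), (np.float64(496.2), np.float64(498.2)), (np.float64(500.6), np.float64(502.6)), (np.float64(535.7), np.float64(541.8))]
((486.4242248535156, 94.7317886352539), (98.27110290527344, 46.77699661254883), 0.41093623638153076)
((594.1669311523438, 95.45474243164062), (95.95526123046875, 47.09189224243164), 0.5095791220664978)
```

apply_moves:
  targets:
    - [[-0.001, 0, 0.03, 0, 0, 0, 0.0878], [-0.001, 0, 0.065, 0, 0, 0, 0.0878], [-0.001, 0, 0.09, 0, 0, 0, 0.0878], [-0.001, 0, 0.102, 0, 0, 0, 0.0878], [-0.001, 0, 0.1055, 0, 0, 0, 0.0878], [-0.001, 0, 0.1055, 0, 0, 0, 0.0878], [-0.001, 0, 0.1055, 0, 0, 0, 0.035], [-0.001, 0, 0.1055, 0, 0, 0, 0.035], [-0.001, 0, 0.1055, 0, 0, 0, 0.035], [-0.001, 0, 0.1055, 0, 0, 0, 0.035]]

```text
t: 22.55
position: [0.5802, -0.2815, 0.0085]
ee_rot: [-0.305, 3.124, -0.0]
force: [-0.4, 0.5, -0.6]
grip_width: 0.0644
gripper_force: 0.0
```

apply_moves:
  targets:
    - [[0, 0, 0, 0, 0, 0, 0.035], [0, 0, 0, 0, 0, 0, 0.035], [0, 0, 0, 0, 0, 0, 0.035], [0, 0, -0.01, 0, 0, 0, 0.035], [0, 0, -0.03, 0, 0, 0, 0.035], [0, 0, -0.06, 0, 0, 0, 0.035], [0, 0, -0.09, 0, 0, 0, 0.035], [0, 0, -0.115, 0, 0, 0, 0.035], [0, 0, -0.13, 0, 0, 0, 0.035], [0, 0, -0.13, 0, 0, 0, 0.035]]

```text
t: 23.38
position: [0.5804, -0.282, 0.1412]
ee_rot: [-0.305, 3.121, -0.003]
force: [0.9, -0.7, -6.1]
grip_width: 0.0478
gripper_force: 50.0
```

```bash
python3 go.py .6955,.098,.14,0.75
```

```text
t 23.38 pos [ 580.4 -282.   141.2] F [ 0.9 -0.7 -6.1] w 47.8 gf 50.0 j [-0.51  0.21  1.25  0.    1.68 -2.27]
.6955,.098,.14,0.75 [-186.5  350.6    1.3] [-0.12  0.31 10.41]
```

apply_moves:
  targets:
    - [[-0.008, 0.015, 0, 0, 0, 0, 0.035], [-0.022, 0.042, 0, 0, 0, 1, 0.035], [-0.039, 0.073, 0, 0, 0, 2, 0.035], [-0.056, 0.105, 0, 0, 0, 3, 0.035], [-0.073, 0.137, 0, 0, 0, 4, 0.035], [-0.09, 0.169, 0, 0, 0, 5.5, 0.035], [-0.107, 0.201, 0, 0, 0, 7, 0.035], [-0.124, 0.233, 0, 0, 0, 8.5, 0.035], [-0.141, 0.265, 0, 0, 0, 10.4, 0.035], [-0.157, 0.295, 0, 0, 0, 10.4, 0.035]]

```text
t: 24.22
position: [0.6753, 0.0406, 0.134]
ee_rot: [0.019, -3.137, -0.002]
force: [0.4, -0.2, -6.5]
grip_width: 0.048
gripper_force: 50.0
```

```bash
python3 go.py .6955,.098,.14,0.75
```

```text
t 24.22 pos [675.3  40.6 134. ] F [ 0.4 -0.2 -6.5] w 48.0 gf 50.0 j [ 0.01  0.3   1.15  0.    1.69 -1.57]
.6955,.098,.14,0.75 [-20.9  57.1  -6. ] [ 0.09 -0.24 -0.07]
```

apply_moves:
  targets:
    - [[-0.01, 0.025, -0.003, 0, 0, 0, 0.035], [-0.017, 0.045, -0.006, 0, 0, 0, 0.035], [-0.021, 0.055, -0.006, 0, 0, 0, 0.035], [-0.021, 0.057, -0.006, 0, 0, 0, 0.035], [-0.021, 0.057, -0.006, 0, 0, 0, 0.035], [-0.021, 0.057, -0.006, 0, 0, 0, 0.035], [-0.021, 0.057, -0.006, 0, 0, 0, 0.035]]

```text
t: 24.8
position: [0.6961, 0.0939, 0.1429]
ee_rot: [0.018, -3.141, -0.001]
force: [0.4, 0.5, -7.0]
grip_width: 0.0475
gripper_force: 50.0
```

```bash
python3 go.py .6955,.098,.052,0.75; python3 w.py 9 .08 .12 .6 .8 .05 .15
```

```text
t 24.8 pos [696.1  93.9 142.9] F [ 0.4  0.5 -7. ] w 47.5 gf 50.0 j [ 0.09  0.37  1.05  0.    1.72 -1.5 ]
.6955,.098,.052,0.75 [ 0.5  4.  90.9] [ 0.04 -0.02 -0.1 ]
8897 ((620.72314453125, 95.36429595947266), (41.671600341796875, 48.22911834716797), 0.3568801283836365) 0.09252184890190673 [0.60000101 0.07114692 0.08969862] [0.64167782 0.11956502 0.09516136]
```

apply_moves:
  targets:
    - [[0.0005, 0.0035, 0.02, 0, 0, 0, 0.035], [0.0005, 0.0035, 0.05, 0, 0, 0, 0.035], [0.0005, 0.0035, 0.068, 0, 0, 0, 0.035], [0.0005, 0.0035, 0.077, 0, 0, 0, 0.035], [0.0005, 0.0035, 0.083, 0, 0, 0, 0.035], [0.0005, 0.0035, 0.087, 0, 0, 0, 0.035], [0.0005, 0.0035, 0.089, 0, 0, 0, 0.035], [0.0005, 0.0035, 0.09, 0, 0, 0, 0.035], [0.0005, 0.0035, 0.09, 0, 0, 0, 0.035]]

```text
t: 25.6
position: [0.6966, 0.0994, 0.0548]
ee_rot: [-0.021, 3.139, 0.003]
force: [0.6, -0.5, -7.8]
grip_width: 0.0476
gripper_force: 50.0
```

apply_moves:
  targets:
    - [[0, -0.0015, 0.001, 0, 0, 0, 0.035], [0, -0.0015, 0.002, 0, 0, 0, 0.035], [0, -0.0015, 0.003, 0, 0, 0, 0.035], [0, -0.0015, 0.003, 0, 0, 0, 0.035], [0, -0.0015, 0.003, 0, 0, 0, 0.07], [0, -0.0015, 0.003, 0, 0, 0, 0.07], [0, -0.0015, 0.003, 0, 0, 0, 0.07], [0, -0.0015, 0.003, 0, 0, 0, 0.07], [0, -0.0015, -0.03, 0, 0, 0, 0.0878], [0, -0.0015, -0.07, 0, 0, 0, 0.0878]]

```text
t: 26.43
position: [0.6937, 0.0976, 0.1193]
ee_rot: [0.021, -3.133, -0.001]
force: [0.3, 0.6, 0.2]
grip_width: 0.0801
gripper_force: 0.0
```

```bash
python3 go.py .4745,-.3835,.13,-3.5
```

```text
t 26.43 pos [693.7  97.6 119.3] F [0.3 0.6 0.2] w 80.1 gf 0.0 j [ 0.09  0.38  1.09  0.    1.69 -1.49]
.4745,-.3835,.13,-3.5 [ 225.6 -478.2   -9.3] [ 0.03 -0.46  4.26]
```

apply_moves:
  targets:
    - [[0.005, -0.01, -0.03, 0, 0, 0, 0.0878], [0.02, -0.043, -0.03, 0, 0, 1, 0.0878], [0.037, -0.08, -0.03, 0, 0, 2, 0.0878], [0.054, -0.115, -0.03, 0, 0, 3, 0.0878], [0.071, -0.151, -0.03, 0, 0, 4.2, 0.0878], [0.088, -0.187, -0.03, 0, 0, 4.2, 0.0878], [0.105, -0.223, -0.03, 0, 0, 4.2, 0.0878], [0.122, -0.259, -0.03, 0, 0, 4.2, 0.0878], [0.139, -0.295, -0.02, 0, 0, 4.2, 0.0878], [0.156, -0.331, -0.01, 0, 0, 4.2, 0.0878]]

```text
t: 27.27
position: [0.5439, -0.2371, 0.1344]
ee_rot: [0.094, 3.136, -0.0]
force: [0.5, -0.7, -0.6]
grip_width: 0.0874
gripper_force: 0.0
```

```bash
python3 go.py .4745,-.3835,.13,-3.5; python3 blanks.py 10
```

```text
t 27.27 pos [ 543.9 -237.1  134.4] F [ 0.5 -0.7 -0.6] w 87.4 gf 0.0 j [-0.47  0.07  1.41  0.    1.66 -1.98]
.4745,-.3835,.13,-3.5 [  60.5 -150.3    4.2] [0.   0.22 0.07]
797 [270. 254.] [589.2  97.2] [311.3  67. ] 0.6 44.1
167 [485. 319.] [ 448.2 -391.2] [30.6 47.8] -1.0 48.5
690 [ 20. 407.] [236.2 681.8] [102.   86.9] 15.5 49.0
```

apply_moves:
  targets:
    - [[0.015, -0.037, 0, 0, 0, 0, 0.0878], [0.03, -0.073, 0, 0, 0, 0, 0.0878], [0.044, -0.108, 0, 0, 0, 0, 0.0878], [0.055, -0.135, 0.005, 0, 0, 0, 0.0878], [0.0605, -0.149, 0.01, 0, 0, 0, 0.0878], [0.0605, -0.15, 0.015, 0, 0, 0, 0.0878], [0.0605, -0.15, 0.015, 0, 0, 0, 0.0878], [0.0605, -0.15, 0.015, 0, 0, 0, 0.0878], [0.0605, -0.15, 0.015, 0, 0, 0, 0.0878]]

```text
t: 28.07
position: [0.476, -0.3798, 0.1178]
ee_rot: [0.091, 3.139, 0.003]
force: [0.1, -0.2, 0.1]
grip_width: 0.088
gripper_force: 0.0
```

```bash
python3 w.py 11 .035 .06 .4 .56 -.46 -.31; python3 go.py .4745,-.3835,.008,-3.5; python3 blanks.py 11; python3 - <<'E'
from h import *
W=np.load("top1.npz")["W"]*1000
m=(W[...,2]>85)&(W[...,2]<100)&(abs(W[...,1]-97)<45)&(W[...,0]>420)&(W[...,0]<760)
P=W[m]
for lo,hi in((430,538.5),(538.7,643.8),(644,760)):
    q=P[(P[:,0]>lo)&(P[:,0]<hi)]; 
    if len(q)>50: print(cv2.minAreaRect(q[:,:2].astype(np.float32)),q[:,0].min(),q[:,0].max())
E
```

```text
13906 ((475.86065673828125, -383.4008483886719), (48.147396087646484, 101.22405242919922), 86.28448486328125) 0.04855059378842359 [ 0.42406966 -0.41037198  0.03501603] [ 0.52675784 -0.35658743  0.05138786]
t 28.12 pos [ 476.  -379.9  118. ] F [0.3 0.3 0.7] w 88.1 gf 0.0 j [-0.73  0.12  1.39  0.    1.64 -2.24]
.4745,-.3835,.008,-3.5 [  1.5  -3.9 110. ] [0.09 0.07 0.19]
796 [270. 254.] [591.5  97.5] [316.3  66.2] 0.6 43.5
104 [482. 285.] [ 516.8 -386.5] [47.8 14.9] 83.1 48.3
114 [477. 323.] [ 432.5 -379.3] [16.  46.2] -89.4 48.4
701 [ 20. 407.] [236.7 680.8] [101.7  87.4] 15.9 49.2
((486.4203186035156, 94.67117309570312), (98.54793548583984, 46.666751861572266), 0.43164771795272827) 437.2796075380897 535.6704607540297
((591.96337890625, 95.57980346679688), (100.14470672607422, 46.94471740722656), 0.3853515088558197) 541.8736155197474 641.9794845850577
((696.86328125, 96.70331573486328), (101.3849868774414, 47.07767868041992), 0.7381511926651001) 645.9039749838533 747.3947114859927
```

apply_moves:
  targets:
    - [[0.001, -0.0035, 0.03, 0, 0, 0, 0.0878], [0.001, -0.0035, 0.065, 0, 0, 0, 0.0878], [0.001, -0.0035, 0.09, 0, 0, 0, 0.0878], [0.001, -0.0035, 0.105, 0, 0, 0, 0.0878], [0.001, -0.0035, 0.11, 0, 0, 0, 0.0878], [0.001, -0.0035, 0.11, 0, 0, 0, 0.0878], [0.001, -0.0035, 0.11, 0, 0, 0, 0.035], [0.001, -0.0035, 0.11, 0, 0, 0, 0.035], [0.001, -0.0035, 0.11, 0, 0, 0, 0.035], [0.001, -0.0035, 0.11, 0, 0, 0, 0.035]]

```text
t: 29.0
position: [0.4745, -0.3852, 0.0092]
ee_rot: [0.094, 3.138, -0.0]
force: [-0.3, 0.6, -0.6]
grip_width: 0.0647
gripper_force: 0.0
```

apply_moves:
  targets:
    - [[0, 0, 0, 0, 0, 0, 0.035], [0, 0, 0, 0, 0, 0, 0.035], [0, 0, 0, 0, 0, 0, 0.035], [0, 0, -0.01, 0, 0, 0, 0.035], [0, 0, -0.035, 0, 0, 0, 0.035], [0, 0, -0.07, 0, 0, 0, 0.035], [0, 0, -0.11, 0, 0, 0, 0.035], [0, 0, -0.15, 0, 0, 0, 0.035], [0, 0, -0.18, 0, 0, 0, 0.035], [0, 0, -0.18, 0, 0, 0, 0.035]]

```text
t: 29.83
position: [0.4753, -0.3867, 0.1964]
ee_rot: [0.094, 3.13, -0.011]
force: [-0.0, -0.5, -2.6]
grip_width: 0.048
gripper_force: 50.0
```

```bash
python3 go.py .538,.0955,.19,0.7
```

```text
t 29.83 pos [ 475.3 -386.7  196.4] F [-0.  -0.5 -2.6] w 48.0 gf 50.0 j [-0.74  0.11  1.26  0.    1.76 -2.25]
.538,.0955,.19,0.7 [-33.5 485.1   3.5] [-0.4   0.55 -4.15]
```

apply_moves:
  targets:
    - [[-0.001, 0.015, 0, 0, 0, 0, 0.035], [-0.003, 0.045, 0, 0, 0, -1, 0.035], [-0.005, 0.08, 0, 0, 0, -2, 0.035], [-0.008, 0.115, 0, 0, 0, -3, 0.035], [-0.01, 0.15, 0, 0, 0, -4.1, 0.035], [-0.013, 0.185, 0, 0, 0, -4.1, 0.035], [-0.015, 0.22, 0, 0, 0, -4.1, 0.035], [-0.018, 0.255, 0, 0, 0, -4.1, 0.035], [-0.02, 0.29, 0, 0, 0, -4.1, 0.035], [-0.022, 0.325, 0, 0, 0, -4.1, 0.035]]

```text
t: 30.67
position: [0.5136, -0.0595, 0.1843]
ee_rot: [0.018, -3.137, -0.004]
force: [1.2, 0.7, -5.4]
grip_width: 0.0476
gripper_force: 50.0
```

```bash
python3 go.py .538,.0955,.17,0.7
```

```text
t 30.67 pos [513.6 -59.5 184.3] F [ 1.2  0.7 -5.4] w 47.6 gf 50.0 j [-0.18 -0.13  1.52  0.    1.76 -1.76]
.538,.0955,.17,0.7 [-26.2 154.6  14.6] [ 0.14 -0.27 -0.04]
```

apply_moves:
  targets:
    - [[-0.006, 0.033, 0, 0, 0, 0, 0.035], [-0.012, 0.067, 0, 0, 0, 0, 0.035], [-0.018, 0.1, 0, 0, 0, 0, 0.035], [-0.023, 0.128, 0, 0, 0, 0, 0.035], [-0.026, 0.147, 0.005, 0, 0, 0, 0.035], [-0.026, 0.153, 0.01, 0, 0, 0, 0.035], [-0.026, 0.154, 0.014, 0, 0, 0, 0.035], [-0.026, 0.154, 0.014, 0, 0, 0, 0.035], [-0.026, 0.154, 0.014, 0, 0, 0, 0.035], [-0.026, 0.154, 0.014, 0, 0, 0, 0.035]]

```text
t: 31.5
position: [0.5391, 0.0914, 0.1739]
ee_rot: [0.016, -3.141, -0.002]
force: [0.2, 1.1, -4.6]
grip_width: 0.0482
gripper_force: 50.0
```

```bash
python3 c.py 12; python3 go.py .538,.0955,.101,0.7
```

```text
t 31.6 pos [539.5  91.5 174.6] F [-0.2 -0.7 -5.7] w 47.8 gf 50.0 j [ 0.11 -0.06  1.47  0.    1.73 -1.48]
.538,.0955,.101,0.7 [ 1.5  3.9 73.6] [ 0.07  0.07 -0.13]
```

View pics/x12.png

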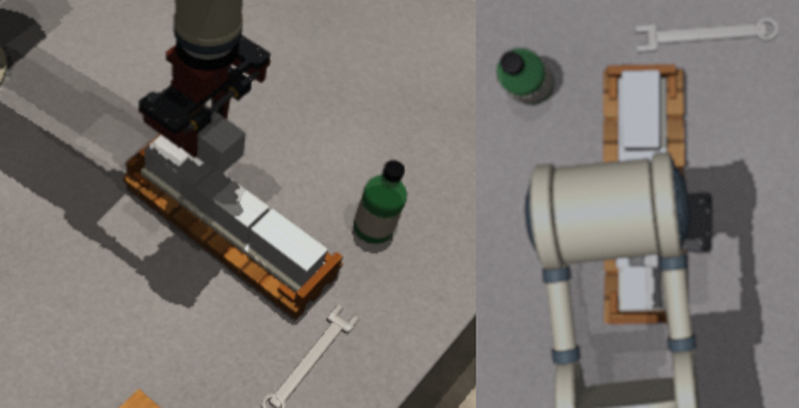

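```bash
python3 w.py 13 .11 .26 .44 .64 .04 .15; python3 - <<'E'
from h import *
for f in("w.npz","scene1.npz"):
    W=np.load(f)["W"]*1000
    m=(W[...,2]>130)&(W[...,2]<250)&(abs(W[...,1]-95)<22)&(W[...,0]>470)&(W[...,0]<610)
    P=W[m]; print(f,len(P))
    for lo in range(480,600,10):
        q=P[(P[:,0]>lo)&(P[:,0]<lo+10)]
        if len(q)>5: print(lo,len(q),np.percentile(q[:,2],[2,50,98]).round(),np.percentile(q[:,1],[2,50,98]).round())
E
```

```text
44950 ((540.80322265625, 90.2384033203125), (100.7483901977539, 99.94346618652344), 0.37685835361480713) 0.2151664783295667 [0.49030637 0.04003984 0.16716288] [0.59107933 0.13997964 0.25999736]
w.npz 32808
490 7785 [171. 214. 216.] [ 74.  93. 113.]
500 4024 [214. 215. 216.] [ 74.  93. 113.]
510 3788 [214. 215. 216.] [ 74.  94. 113.]
520 4292 [213. 215. 241.] [ 74.  98. 117.]
530 3914 [214. 215. 235.] [ 74.  97. 116.]
540 3508 [214. 215. 248.] [ 74.  96. 116.]
550 637 [214. 215. 217.] [ 74.  93. 114.]
570 2431 [214. 215. 216.] [ 74.  94. 114.]
580 2409 [214. 215. 216.] [ 74.  94. 114.]
590 20 [213. 214. 215.] [ 75.  94. 112.]
scene1.npz 499
520 7 [212. 214. 230.] [109. 114. 116.]
530 17 [211. 229. 243.] [106. 115. 116.]
540 60 [210. 214. 248.] [ 78. 110. 117.]
550 68 [211. 214. 224.] [ 74.  93. 116.]
560 60 [212. 215. 217.] [ 75.  92. 112.]
570 65 [211. 214. 217.] [ 74.  93. 113.]
580 103 [170. 213. 216.] [ 74.  97. 116.]
590 118 [169. 192. 213.] [ 73.  92. 113.]
```

View pics/w13.png

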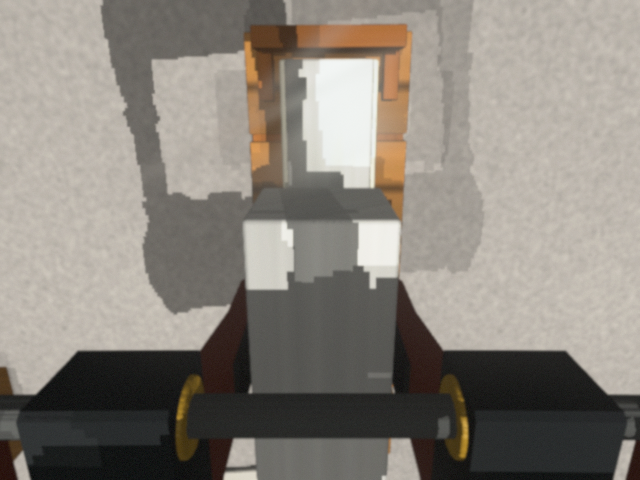

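apply_moves:
  targets:
    - [[0.0025, 0.002, 0.02, 0, 0, 0, 0.035], [0.0025, 0.002, 0.04, 0, 0, 0, 0.035], [0.0025, 0.002, 0.055, 0, 0, 0, 0.035], [0.0025, 0.002, 0.064, 0, 0, 0, 0.035], [0.0025, 0.002, 0.069, 0, 0, 0, 0.035], [0.0025, 0.002, 0.072, 0, 0, 0, 0.035], [0.0025, 0.002, 0.0735, 0, 0, 0, 0.035], [0.0025, 0.002, 0.0745, 0, 0, 0, 0.035], [0.0025, 0.002, 0.0745, 0, 0, 0, 0.035]]

```text
t: 32.4
position: [0.5373, 0.0946, 0.1006]
ee_rot: [-0.018, 3.14, 0.003]
force: [-0.4, 0.2, -5.9]
grip_width: 0.0475
gripper_force: 50.0
```

apply_moves:
  targets:
    - [[0, 0, 0.0005, 0, 0, 0, 0.035], [0, 0, 0.001, 0, 0, 0, 0.035], [0, 0, 0.001, 0, 0, 0, 0.035], [0, 0, 0.001, 0, 0, 0, 0.035], [0, 0, 0.001, 0, 0, 0, 0.07], [0, 0, 0.001, 0, 0, 0, 0.07], [0, 0, 0.001, 0, 0, 0, 0.07], [0, 0, 0.001, 0, 0, 0, 0.07], [0, 0, -0.03, 0, 0, 0, 0.0878], [0, 0, -0.07, 0, 0, 0, 0.0878]]

```text
t: 33.23
position: [0.5347, 0.0943, 0.1661]
ee_rot: [0.018, -3.134, -0.001]
force: [0.5, -0.8, 0.2]
grip_width: 0.08
gripper_force: 0.0
```

apply_moves:
  targets:
    - [[0, 0, -0.03, 0, 0, 0, 0.0878], [0, -0.04, -0.04, 0, 0, 0, 0.0878], [0.01, -0.08, -0.04, 0, 0, 0, 0.0878], [0.02, -0.12, -0.04, 0, 0, 0, 0.0878], [0.03, -0.16, -0.04, 0, 0, 0, 0.0878], [0.04, -0.2, -0.04, 0, 0, 0, 0.0878], [0.05, -0.24, -0.04, 0, 0, 0, 0.0878], [0.06, -0.28, -0.04, 0, 0, 0, 0.0878], [0.06, -0.28, -0.04, 0, 0, 0, 0.0878], [0.06, -0.28, -0.04, 0, 0, 0, 0.0878]]

```text
t: 34.07
position: [0.4794, -0.1881, 0.2093]
ee_rot: [-0.011, 3.141, 0.003]
force: [0.1, 0.4, -0.4]
grip_width: 0.0877
gripper_force: 0.0
```

```bash
python3 c.py 14; python3 go.py; python3 - <<'E'
from h import *
d=np.load("top1.npz"); W=d["W"]*1000
for n,a,b,lo,hi in(("b",130,150,420,760),("a1",82,105,430,538),("a3",82,105,644,760)):
    m=(W[...,2]>a)&(W[...,2]<b)&(abs(W[...,1]-97)<45)&(W[...,0]>lo)&(W[...,0]<hi)
    q=W[m]; print(n,len(q),cv2.minAreaRect(q[:,:2].astype(np.float32)),np.median(q[:,2]),q[:,0].min(),q[:,0].max())
E
```

```text
t 34.17 pos [ 480.3 -185.7  209.4] F [-0.5  0.7 -0.2] w 87.5 gf 0.0 j [-0.44 -0.14  1.48  0.    1.8  -2.02]
b 1085 ((539.3515625, 94.63546752929688), (99.70526885986328, 47.26901626586914), 0.3145126700401306) 139.72401474727468 489.4729917685508 589.3173086236026
a1 525 ((462.3615417480469, 94.79600524902344), (50.282840728759766, 46.93156051635742), 0.3770923912525177) 91.54585115760416 437.08228586783986 487.5096589613757
a3 982 ((696.8856201171875, 96.69119262695312), (101.34938049316406, 47.079559326171875), 0.7150260806083679) 91.64342516394596 646.2354316036802 747.3207591076492
```

View pics/top14.png

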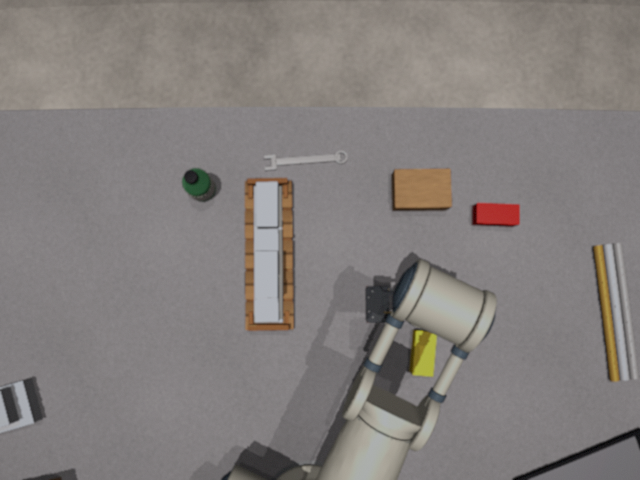

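View pics/x14.png

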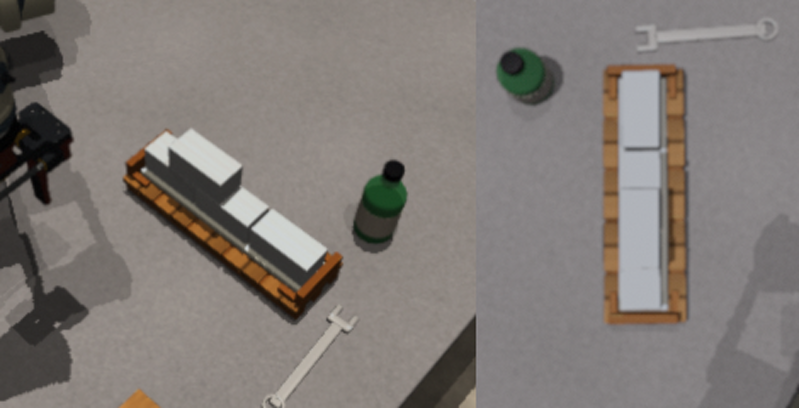

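```bash
python3 -c "
from bench import r
print(r.hand_in())"
```

```text
the job is handed in; nothing more can be done
None
```

The job is handed in: the liner is home and was pressed down with about 24 N. All four blanks present are placed, three in the bottom course and one bridging the first joint. By the camera every blank is within about 3 mm of its spot, though the hand-in returned no verdict.

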